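# Release the swing bolt of a test chamber

### The job

Free the lid of the aluminium test chamber: slacken the wing nut on its swing bolt just until its flange can pass the lip of the slotted keeper, then swing the bolt out of the slot and all the way down to its stop. Feel your way gently: do not drag the bolt while the flange is caught behind the lip, do not slacken so far that the flange jams under the keeper's hook, and leave everything else on the bench where it is.

Things in the scene. Friction and masses are not known exactly. Their poses are not given: they have to be found in the camera images.
- chamber: Cast-aluminium test chamber, fixed: a box 150 (its x) by 170 (its y) mm under a flat lid, top 95 mm up. Origin on the bench under the box's centre, z up. Its front is its own -x side: midway along y a swing bolt stands there in a slotted keeper. The lid is bare (no handle), so fingers may come down on the box's side of the nut; the bench in front is free for the bolt.
- lid: The lid (same origin and axes as the chamber), with a spring-borne steel keeper on its front: a fork, slot 11 mm wide and open to -x, its top 96 to 104 mm up, reaching 13.5 mm past the bolt's axis; a lip 2 mm high runs across both prong ends. From the box's side a hook reaches over the nut's flange, 7 mm above the fork (hook's top 10.5 mm above the fork). Spring 1.5 N per mm, 4 to 14 N.
- nut_grip (a point): Middle of the steel wing nut's wings, on the bolt's axis, 125 to 126 mm up. x runs along the wings, z along the bolt to its free end. The wings are together 56 mm long (x), 12 mm thick (y), 26 mm high: 13 mm below to 13 mm above this point. Counter-clockwise from above loosens and raises the nut 12 mm per turn (coarse thread); thread friction about 0.2 N m: grip firmly.
- nut_flange (a point): Centre of the underside of the nut's flange (22 mm across, 3.5 mm thick), 29 mm under the wings' middle. As the nut slackens the keeper first follows it up (0.3 to 6.8 mm, hidden); then the flange passes the lip from about 2 mm above the fork, and jams under the hook at 3.5 mm. So 1 to 4.7 rad of loosening are needed and 0.8 rad more jams: feel for it by tugs (8 to 10 N at the wings, to -x).
- bolt_pivot (a point): Pivot of the swing bolt's eye, 36 mm above the bench and 98 mm in front of the chamber's origin; turns with the bolt: z along the bolt to its free end, y along the pivot pin (the chamber's y). The shank is 8 mm thick and ends 98 mm from here.
- bolt (a joint): Swing of the bolt about its pivot pin, rad: 0 upright in the slot, growing as it swings to the chamber's -x side and down; stop at 1.45, nearly level. While the nut is caught, a tug moves it by less than 0.05; freed, it follows. Stiff pivot (friction 0.15 N m): it stays where it is left.
- driver: Screwdriver, bystander, loose on the bench; origin under its centre.
- spanner: Steel open-ended spanner, bystander, loose on the bench; origin under its centre.
- jar: Clear screw-top jar 56 mm across, 75 mm high, bystander, loose on the bench; origin under its centre.
- tape: Black roll of tape 84 mm across, 25 mm high, bystander, loose on the bench; origin under its centre.
- stud: Upright levelling stud 44 mm across, 93 mm high, bystander, loose on the bench; origin under its centre.
- meter: Yellow multimeter 130 x 75 x 41 mm, bystander, loose on the bench; origin under its centre.
- parts_tray: Orange divided parts tray 120 x 180 x 40 mm, bystander, loose on the bench; origin under its centre.

How it is judged (in metres and radians):
On the way, in this order (a step that is already met when the one before it is completed fails the run):
1. the nut has been slackened while the bolt still stands in its slot (distance of nut_flange from where it was at the start of the episode above 0.003 m and value of joint bolt below 0.15 rad), for 0.1 s.
2. the bolt has swung out of the slot (value of joint bolt above 0.6 rad), for 0.1 s.
At the end, for the whole second after the job is handed in: The bolt is out of the slot and down at its stop (swung by more than 1.3 rad) and at rest, with the nut still on it (value of joint bolt above 1.3 rad and velocity of joint bolt below 0.1 rad/s); the robot touches nothing.
It fails at once if the nut is forced against the keeper (its fork, lip or hook) with more than 60 N (a tug of well over 10 N at the wings) (contact force between bolt and lid above 60 N).
It fails at once if a bystander is pushed by more than 30 mm (distance of any of driver, spanner, jar, tape, stud, meter, parts_tray from where it was at the start of the episode above 0.03 m).
It also fails if it takes over 72 s, if anything falls off the work surface, if the arm or the gripper's body presses on something with over 40 N, if the wrist force passes 120 N, or if a joint passes its speed limit or range.

### The arm

A 6-joint arm with a two-finger parallel gripper is mounted at the origin on the work surface. World frame = base frame: x ahead of the robot, y to its left, z up, the work surface at z = 0. Lengths are in m, angles in degrees, forces in N, time in s.
With the tool pointing down it reaches from about 0.275 to 0.725 m from the base axis. Payload 15.9 kg.
Tool frame: the origin (TCP) lies midway between the tips of the shut fingers; the grasp point (between the pads) lies manip.pinch_z behind it (manip.pinch_z is the distance from the TCP to the grasp point, in m); z points along the fingers, x is the direction in which the jaws open and shut, and the axes are right-handed (so a half turn about z gives the same grasp; the last joint's range is limited). The gripper opens to 85 mm and grips with 20 to 120 N. Pads are 22 mm wide; open, the fingers measure 114 mm over their backs; the gripper's body (76 mm by 85 mm) begins 54 mm behind the grasp point. The pads swing forward as they close: fully open they stand 13 mm farther back than shut.
Start: joints at [64.687, 12.198, -1.971, 75.831, 0, 90], TCP at [0.214, 0.452, 0.231] pointing down, gripper open.
Joint ranges: [-170.91, 170.91], [-42.67, 98.43], [-65.05, 77.54], [-120.47, 116.71], [-90, 82.35], [-180, 180]. Speed limits (degrees/s): [108.29, 108.29, 136.94, 147.25, 180, 180].

### API

Orientations are given as a 3x3 rotation matrix whose columns are the frame's x, y, z axes.
In Python, from workcell import monitor, eyes, finish_job, finder, manip gives the robot as it stands.
- The arm moves only by the tool send_rows, never from a script. Its argument "steps" is text: rows parted by semicolons, each of 7 numbers parted by spaces: the turn, a rotation vector about the tool's x, y, z in rad, then the shift along the tool's x, y, z in mm, then the closure in counts, from 0 (fully open) to 255 (shut). A call has 1 to 12 rows; each row shifts and turns the commanded pose from where the row before left it, along the tool's axes as they then stand; what a row does not reach is not made up. A row lasts 1/8 s, in which the tool goes at most 62.5 mm and 10.7 degrees, less where a joint would pass 70% of its speed; a pose out of reach is approached as far as the arm can. A call with a gripper value outside its range is refused whole. The fingers move at their own pace and stop on an object; the grip force is fixed at half the most. Time passes only in rows, so rows that do not move let the fingers close. It gives the time, the measured TCP pose, the force and the opening at its end, in the units of the state.
- monitor.sense(): the state, without advancing time (a new reading comes with each control period).
- eyes.get_image(name): name is "scene" or "top"; returns a dict with "frame" (384x512x3 uint8, blue, green, red), "depth" (384x512 float32, m along the optical axis (not along the pixel's ray), 0 where there is no reading), "intrinsics" (3x3 intrinsics, pixels), "eye" and "attitude" of the camera in the world. Camera axes: x right, y down, z forward; pixel columns grow to the right and rows downward; lengths in m; the calibration is good to about 2 mm. A picture is of the moment at which its call begins.
- finish_job(): hands the job in, once; it reports no verdict.
Trained networks look in the newest picture that a camera, given by its name, has taken for a name from the list of things; names that differ only in an ending like _2 or _b are one class to them, and where a whole thing is asked for, a point or a joint stands for the part that bears it (a point fixed in the world has none). Each returns a list of dicts, best first, with "p" (0 to 1); they miss things now and then, are a little off and sometimes report something else, mostly with a low value. They report only what shows in the picture. A call takes as long as a camera call.
- finder.spot_in(camera, name): "location" ([x, y, z] in m, in world coordinates, good to about 4 mm: the middle of the surface that is visible of it).
- finder.silhouettes(camera, name): "region" (384x512 bool, what is visible of it).
- finder.landmark_of(camera, name): "location" ([x, y, z] in m, in world coordinates, good to about 4 mm: a listed point, or the origin of a listed thing).
The state is a dict: "clock": time; "joint_positions": joint angles; "qd": joint speeds; "tau": joint torques, N m; "ee_pos": TCP position; "ee_rot": TCP orientation; "ft_force": force on the tool from outside, world axes, zero at the start; "moment": the same for the moment, N m; "grip_width": opening from 0.0 (shut) to 1.0 (fully open).
Only numpy, scipy, OpenCV 4.12 (cv2) and the standard library are available. Lean on these libraries where they do the work, as an engineer would, in place of code of your own. Each camera call takes 0.05 s, during which the arm holds its last target. There are 200 camera calls.

## Working session

There is one attempt and no reset: what is moved stays moved. The work goes in short steps, Python scripts to look and compute and a tool call to move; the robot and the scene stay as the last step left them, time stands still between calls to the robot, and variables do not carry over. Pictures are saved under pics/ and viewed, about 8 in all and at most 12, crops included, and the job is handed in when it is done.

Besides the shell and the picture viewer there is one more tool, called as name(argument=value, ...) on one line, values as JSON. send_rows: Moves the arm, as the interface text tells. Its arguments: {"type":"object","properties":{"steps":{"type":"string"}},"required":["steps"]}

```bash
mkdir -p pics; cat > h.py <<'E'
import numpy as np, cv2
from workcell import monitor, eyes, finish_job, finder, manip
np.set_printoptions(precision=4,suppress=True)
def st():
    s=monitor.sense(); print(s['clock'],'J',np.array(s['joint_positions']),'P',np.array(s['ee_pos']),'F',np.array(s['ft_force']),'M',np.array(s['moment']),'w',s['grip_width']); print(np.array(s['ee_rot'])); return s
E
python3 - <<'E'
from h import *
st(); print(manip.pinch_z)
im={}
for c in('scene','top'):
    d=eyes.get_image(c); im[c]=d['frame']; print(c,np.array(d['eye']),np.array(d['intrinsics']).tolist()); print(np.array(d['attitude']))
    for n in('chamber','nut_grip','nut_flange','bolt_pivot'):
        print(n,[(np.array(r['location']).round(4),round(r['p'],2)) for r in finder.landmark_of(c,n)[:2]])
    for n in ('driver','spanner','jar','tape','stud','meter','parts_tray'):
        print(n,[(np.array(r['location']).round(3),round(r['p'],2)) for r in finder.landmark_of(c,n)[:1]])
    cv2.imwrite(f'pics/{c}0.png',d['frame'])
E
```

```text
0.0 J [64.6876 12.2249 -2.0086 75.8318  0.0011 90.001 ] P [0.2136 0.4517 0.2308] F [ 0.4411 -0.0372  0.5406] M [-0.0144 -0.0064  0.058 ] w 1.001247910260199
[[ 0.4276  0.904  -0.0005]
 [ 0.904  -0.4276 -0.001 ]
 [-0.0011 -0.     -1.    ]]
0.0187
scene [ 1.3328 -0.022   1.3715] [[458.92288888856524, 0.0, 250.1212415665629], [0.0, 458.92288888856524, 187.38120385250258], [0.0, 0.0, 1.0]]
[[-0.0626  0.8523 -0.5194]
 [ 0.998   0.057  -0.0268]
 [ 0.0068 -0.52   -0.8541]]
chamber [(array([ 0.4793,  0.1622, -0.0008]), 0.88)]
nut_grip [(array([0.4674, 0.0592, 0.126 ]), 0.6)]
nut_flange [(array([ 0.3341, -0.4176, -0.0029]), 0.68), (array([0.4739, 0.0681, 0.0961]), 0.58)]
bolt_pivot [(array([0.4675, 0.0638, 0.0372]), 0.55)]
driver [(array([0.675, 0.022, 0.001]), 0.66)]
spanner [(array([ 0.336, -0.419,  0.001]), 0.74)]
jar [(array([0.631, 0.156, 0.001]), 0.8)]
tape [(array([ 0.472,  0.336, -0.004]), 0.61)]
stud [(array([0.334, 0.077, 0.002]), 0.69)]
meter [(array([ 0.598, -0.417,  0.005]), 0.79)]
parts_tray [(array([ 0.702, -0.271, -0.004]), 0.79)]
top [ 0.4731 -0.0693  1.0095] [[355.3360369473758, 0.0, 256.24774091172105], [0.0, 355.3360369473758, 183.91638366398186], [0.0, 0.0, 1.0]]
[[-0.0055 -0.997   0.0769]
 [-0.9998  0.0068  0.0167]
 [-0.0171 -0.0768 -0.9969]]
chamber [(array([ 0.4914,  0.1626, -0.0015]), 0.62), (array([ 0.6342,  0.1575, -0.0024]), 0.4)]
nut_grip [(array([0.4722, 0.0626, 0.1229]), 0.49)]
nut_flange [(array([0.4666, 0.3369, 0.0006]), 0.67)]
bolt_pivot [(array([0.4684, 0.0639, 0.0319]), 0.71)]
driver [(array([0.471, 0.064, 0.124]), 0.45)]
spanner [(array([ 0.343, -0.416, -0.002]), 0.82)]
jar [(array([ 0.636,  0.157, -0.002]), 0.74)]
tape [(array([0.468, 0.334, 0.004]), 0.55)]
stud [(array([0.332, 0.074, 0.002]), 0.65)]
meter [(array([ 0.598, -0.414,  0.005]), 0.83)]
parts_tray [(array([ 0.701, -0.269, -0.001]), 0.74)]
```

```bash
python3 - <<'E'
from h import *
t=cv2.imread('pics/top0.png'); s=cv2.imread('pics/scene0.png')
def crop(i,cx,cy,w,h,k): return cv2.resize(i[max(0,cy-h//2):cy+h//2,max(0,cx-w//2):cx+w//2],None,fx=k,fy=k,interpolation=cv2.INTER_CUBIC)
cv2.imwrite('pics/both.png',np.hstack([crop(t,205,190,200,200,2),]+[cv2.resize(s,(400,300))[:,:] if 0 else crop(s,280,190,200,200,2)]))
# wing direction: points at height 0.11-0.15 near nut, both cameras
for c in('top','scene'):
    d=eyes.get_image(c); K=np.array(d['intrinsics']);R=np.array(d['attitude']);D=d['depth']
    v,u=np.mgrid[:384,:512]; X=(np.stack([(u-K[0,2])/K[0,0],(v-K[1,2])/K[1,1],np.ones_like(D)],-1)*D[...,None])@R.T+np.array(d['eye'])
    m=(D>0)&(X[...,2]>.115)&(X[...,2]<.15)&(np.hypot(X[...,0]-.47,X[...,1]-.063)<.04)
    P=X[m]; print(c,len(P),P.mean(0),P.min(0),P.max(0), 'uv',u[m].mean(),v[m].mean())
    r=cv2.minAreaRect((P[:,:2]*1000).astype(np.float32)); print(r, cv2.fitLine((P[:,:2]).astype(np.float32),cv2.DIST_L2,0,.01,.01).ravel())
    # lid outline
    m=(D>0)&(abs(X[...,2]-.095)<.006)&(np.hypot(X[...,0]-.48,X[...,1]-.16)<.14)
    r=cv2.minAreaRect((X[m][:,:2]*1000).astype(np.float32)); print('lid',r)
E
```

```text
top 110 [0.4723 0.0625 0.1342] [0.467  0.0345 0.1161] [0.4772 0.089  0.1408] uv 208.8272727272727 211.92727272727274
((472.06060791015625, 61.78395080566406), (54.53858947753906, 10.016019821166992), 89.72147369384766) [ 0.01   -1.      0.4723  0.0625]
lid ((488.1119384765625, 150.7272186279297), (206.7483367919922, 181.6006622314453), 80.12384796142578)
scene 96 [0.4746 0.0653 0.1296] [0.4656 0.0374 0.1151] [0.4806 0.0927 0.1425] uv 290.5416666666667 162.76041666666666
((472.4906921386719, 65.15234375), (55.34212875366211, 14.37491512298584), 88.02888488769531) [ 0.0084 -1.      0.4746  0.0653]
lid ((488.12255859375, 153.61830139160156), (206.28460693359375, 184.1736297607422), 79.3752212524414)
```

View pics/both.png

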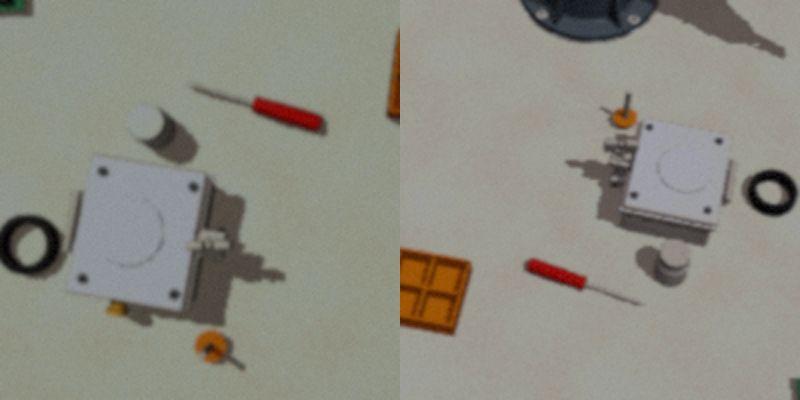

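View pics/scene0.png

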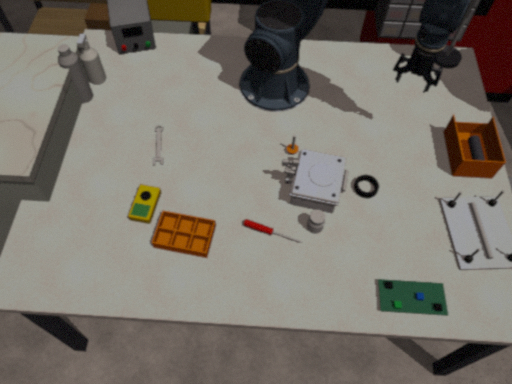

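The scene view shows the chamber at about px (320,178), with the bolt on its left (world -y) side at about (290,163). The stud is at (316,221), tape at (366,186), and the jar and driver are clear of the bolt's path. In the top crop, the wings lie nearly along world y and the front points at about (-0.18,-0.98).

send_rows(steps="0 0 0 -24 40 0 0;0 0 0 -24 40 0 0;0 0 0 -24 40 0 0;0 0 0 -24 40 0 0;0 0 0 -24 40 0 0;0 0 0 -24 40 0 0;0 0 0 -24 40 0 0;0 0 0 -24 40 0 0;0 0 0 -24 40 0 0;0 0 0 -24 39 0 0;0 0 0.16 0 0 0 0;0 0 0.16 0 0 0 0")

```text
clock: 2.8
ee_pos: [0.4721, 0.0638, 0.2312]
ee_rot: [[0.695, 0.719, -0.0], [0.719, -0.695, -0.0], [-0.0, -0.0, -1.0]]
ft_force: [-0.3, 0.7, -0.3]
grip_width: 1.0
```

send_rows(steps="0 0 0.16 0 0 0 0;0 0 0.16 0 0 0 0;0 0 0.16 0 0 0 0;0 0 0.16 0 0 0 0;0 0 0.165 0 0 0 0;0 0 0 0 0 0 0")

```text
clock: 3.55
ee_pos: [0.4719, 0.0644, 0.2313]
ee_rot: [[1.0, 0.005, 0.0], [0.005, -1.0, -0.0], [0.0, 0.0, -1.0]]
ft_force: [-0.2, 0.2, -0.2]
grip_width: 1.0
```

send_rows(steps="0 0 0 0 1 22 0;0 0 0 0 0 22 0;0 0 0 0 0 22 0;0 0 0 0 0 22 0;0 0 0 0 0 22 0;0 0 0 0 0 0 0;0 0 0 0 0 0 0")

```text
clock: 4.42
ee_pos: [0.4722, 0.0635, 0.1221]
ee_rot: [[1.0, 0.006, 0.001], [0.006, -1.0, 0.0], [0.001, -0.0, -1.0]]
ft_force: [-0.1, 0.2, -0.2]
grip_width: 1.001
```

send_rows(steps="0 0 0 0 0 0 255;0 0 0 0 0 0 255;0 0 0 0 0 0 255;0 0 0 0 0 0 255;0 0 0 0 0 0 255;0 0 0 0 0 0 255;0 0 0 0 0 0 255;0 0 0 0 0 0 255")

```text
clock: 5.42
ee_pos: [0.4712, 0.0634, 0.1214]
ee_rot: [[1.0, 0.004, -0.001], [0.004, -1.0, 0.0], [-0.001, -0.0, -1.0]]
ft_force: [-6.6, -0.4, 8.1]
grip_width: 0.12
```

```bash
python3 - <<'E'
from h import *
st()
t=eyes.get_image('top')['frame']; s=eyes.get_image('scene')['frame']
f=lambda i,x,y:cv2.resize(i[y-50:y+50,x-50:x+50],None,fx=4,fy=4,interpolation=cv2.INTER_CUBIC)
cv2.imwrite('pics/g1.png',np.hstack([f(t,209,212),f(s,291,160)]))
E
```

```text
5.425 J [  7.6612  12.2728 -18.1199  59.6669   0.0116  97.4154] P [0.4712 0.0634 0.1214] F [-6.6214 -0.3913  8.1105] M [-0.0656  1.3656  0.1588] w 0.11997361138478406
[[ 1.      0.0043 -0.0011]
 [ 0.0043 -1.      0.0001]
 [-0.0011 -0.0001 -1.    ]]
```

View pics/g1.png

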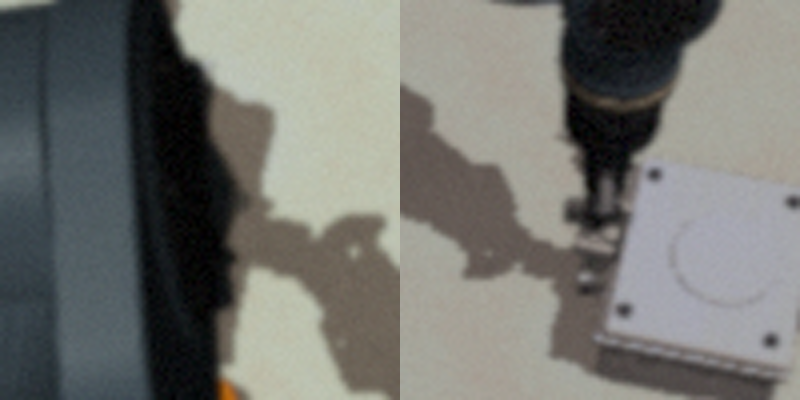

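The right half shows the fingers closed on the wings. The opening reads 10 mm and the side load is -6.6 N in x, so I'll recentre by 1 mm and start loosening in small parts, watching the forces.

send_rows(steps="0 0 0 -1 0 0 255;0 0 0 0 0 -1 255;0 0 0 0 0 0 255")

```text
clock: 5.9
ee_pos: [0.4707, 0.0634, 0.122]
ee_rot: [[1.0, 0.004, -0.001], [0.004, -1.0, -0.0], [-0.001, 0.0, -1.0]]
ft_force: [-0.6, 0.7, -6.5]
grip_width: 0.118
```

send_rows(steps="0 0 -0.16 0 0 -0.3 255;0 0 -0.16 0 0 -0.3 255;0 0 -0.16 0 0 -0.3 255;0 0 -0.16 0 0 -0.3 255;0 0 -0.16 0 0 -0.3 255;0 0 0 0 0 0 255")

```text
clock: 6.65
ee_pos: [0.4707, 0.0636, 0.1235]
ee_rot: [[0.694, 0.72, -0.001], [0.72, -0.694, 0.0], [-0.0, -0.001, -1.0]]
ft_force: [0.8, 2.6, -8.4]
grip_width: 0.122
```

```bash
python3 -c "
from h import *
st()"
```

```text
6.65 J [  7.6761  12.1093 -18.0085  59.9088   0.021   51.6518] P [0.4707 0.0636 0.1235] F [ 0.8164  2.6087 -8.4307] M [ 0.5967 -0.2712  0.2156] w 0.12151507549366664
[[ 0.6944  0.7196 -0.0005]
 [ 0.7196 -0.6944  0.0003]
 [-0.0001 -0.0006 -1.    ]]
```

send_rows(steps="0 0 -0.165 0 0 0.2 255;0 0 -0.165 0 0 -0.3 255;0 0 -0.165 0 0 -0.3 255;0 0 -0.165 0 0 -0.3 255;0 0 -0.165 0 0 -0.3 255;0 0 0 0 0 0 255")

```text
clock: 7.4
ee_pos: [0.4708, 0.0636, 0.1248]
ee_rot: [[-0.054, 0.999, -0.0], [0.999, 0.054, 0.0], [0.0, -0.0, -1.0]]
ft_force: [-0.3, 3.7, -3.4]
grip_width: 0.114
```

```bash
python3 -c "
from h import *
st()"
```

```text
7.4 J [  7.678   12.0403 -17.8957  60.0689   0.0269   4.5759] P [0.4708 0.0636 0.1248] F [-0.3094  3.6778 -3.3597] M [0.8938 0.174  0.1213] w 0.11423566230876449
[[-0.0541  0.9985 -0.0001]
 [ 0.9985  0.0541  0.0005]
 [ 0.0005 -0.0001 -1.    ]]
```

send_rows(steps="0 0 0 -1.0 -0.2 0 255;0 0 0 0 0 0 255")

```text
clock: 7.65
ee_pos: [0.4707, 0.0627, 0.1249]
ee_rot: [[-0.053, 0.999, 0.0], [0.999, 0.053, 0.001], [0.001, 0.0, -1.0]]
ft_force: [-0.6, 4.7, -3.4]
grip_width: 0.121
```

send_rows(steps="0 0 0 -1.0 -0.2 0 255;0 0 0 0 0 0 255")

```text
clock: 7.9
ee_pos: [0.4705, 0.0618, 0.1248]
ee_rot: [[-0.053, 0.999, -0.0], [0.999, 0.053, 0.001], [0.001, 0.0, -1.0]]
ft_force: [-1.0, 6.0, -4.2]
grip_width: 0.119
```

send_rows(steps="0 0 0 -1.0 -0.2 0 255;0 0 0 0 0 0 255")

```text
clock: 8.15
ee_pos: [0.4704, 0.0612, 0.1248]
ee_rot: [[-0.053, 0.999, 0.0], [0.999, 0.053, 0.002], [0.002, 0.0, -1.0]]
ft_force: [0.1, 9.9, -3.6]
grip_width: 0.116
```

Caught: the travel stopped at about 2.4 mm with the force at 9.9 N. I'll back off, loosen 0.4 rad more and tug again.

send_rows(steps="0 0 0 3 0.6 0 255;0 0 -0.133 0 0 -0.25 255;0 0 -0.133 0 0 -0.25 255;0 0 -0.134 0 0 -0.25 255;0 0 0 0 0 0 255;0 0 0 -0.8 -0.6 0 255;0 0 0 -0.8 -0.6 0 255;0 0 0 -0.8 -0.6 0 255;0 0 0 0 0 0 255")

```text
clock: 9.28
ee_pos: [0.4704, 0.0612, 0.1255]
ee_rot: [[-0.44, 0.898, 0.0], [0.898, 0.44, 0.002], [0.002, 0.001, -1.0]]
ft_force: [-0.5, 9.7, -5.7]
grip_width: 0.122
```

send_rows(steps="0 0 0 2.4 1.8 0 255;0 0 -0.133 0 0 -0.2 255;0 0 -0.133 0 0 -0.2 255;0 0 -0.134 0 0 -0.2 255;0 0 0 0 0 0 255;0 0 0 -0.5 -0.85 0 255;0 0 0 -0.5 -0.85 0 255;0 0 0 -0.5 -0.85 0 255;0 0 0 0 0 0 255")

```text
clock: 10.4
ee_pos: [0.4704, 0.0613, 0.1262]
ee_rot: [[-0.754, 0.657, 0.0], [0.657, 0.754, 0.002], [0.001, 0.001, -1.0]]
ft_force: [-2.4, 8.9, -3.1]
grip_width: 0.115
```

Still caught (total 2.43 rad). Next increment.

send_rows(steps="0 0 0 1.5 2.55 0 255;0 0 -0.133 0 0 -0.25 255;0 0 -0.133 0 0 -0.25 255;0 0 -0.134 0 0 -0.25 255;0 0 0 0 0 0 255;0 0 0 -0.14 -1 0 255;0 0 0 -0.14 -1 0 255;0 0 0 -0.14 -1 0 255;0 0 0 0 0 0 255")

```text
clock: 11.52
ee_pos: [0.4702, 0.0611, 0.1269]
ee_rot: [[-0.95, 0.311, -0.0], [0.311, 0.95, 0.001], [0.001, 0.001, -1.0]]
ft_force: [-3.4, 8.7, -1.7]
grip_width: 0.116
```

send_rows(steps="0 0 0 0.42 3 0 255;0 0 -0.133 0 0 -0.25 255;0 0 -0.133 0 0 -0.25 255;0 0 -0.134 0 0 -0.25 255;0 0 0 0 0 0 255;0 0 0 0.26 -0.97 0 255;0 0 0 0.26 -0.97 0 255;0 0 0 0.26 -0.97 0 255;0 0 0 0 0 0 255")

```text
clock: 12.65
ee_pos: [0.4701, 0.061, 0.1276]
ee_rot: [[-0.996, -0.084, -0.0], [-0.084, 0.996, 0.001], [0.0, 0.001, -1.0]]
ft_force: [-3.9, 6.8, -0.6]
grip_width: 0.118
```

send_rows(steps="0 0 0 0.15 -0.6 0 255;0 0 0 0 0 0 255")

```text
clock: 12.9
ee_pos: [0.47, 0.0605, 0.1276]
ee_rot: [[-0.996, -0.084, -0.0], [-0.084, 0.996, 0.001], [0.0, 0.001, -1.0]]
ft_force: [-4.3, 8.7, -2.0]
grip_width: 0.118
```

send_rows(steps="0 0 0 0.1 -0.5 0 255;0 0 0 0 0 0 255")

```text
clock: 13.15
ee_pos: [0.47, 0.0601, 0.1276]
ee_rot: [[-0.996, -0.085, -0.0], [-0.085, 0.996, 0.002], [0.0, 0.002, -1.0]]
ft_force: [-4.7, 8.5, -0.8]
grip_width: 0.119
```

```bash
python3 -c "
from h import *
st()"
```

```text
13.15 J [  7.2245  11.7939 -17.7776  60.4408   0.096  -87.6267] P [0.47   0.0601 0.1276] F [-4.728   8.5416 -0.8461] M [2.4612 0.9197 0.0365] w 0.119380895381607
[[-0.9964 -0.0846 -0.0004]
 [-0.0846  0.9964  0.0016]
 [ 0.0003  0.0017 -1.    ]]
```

send_rows(steps="-0.039 -0.01 0 0 0 0 255;0 0 0 0 0 0 255")

```text
clock: 13.4
ee_pos: [0.4699, 0.0592, 0.1276]
ee_rot: [[-0.996, -0.084, 0.006], [-0.084, 0.996, 0.04], [-0.01, 0.04, -0.999]]
ft_force: [-3.9, 4.6, -1.8]
grip_width: 0.121
```

```bash
python3 -c "
from h import *
st()"
```

```text
13.4 J [  5.6721  11.23   -18.5301  59.6572   2.268  -89.1213] P [0.4699 0.0592 0.1276] F [-3.9316  4.5819 -1.7634] M [1.2492 0.9975 0.1181] w 0.120612139908761
[[-0.9965 -0.0839  0.0062]
 [-0.0836  0.9957  0.0404]
 [-0.0096  0.0397 -0.9992]]
```

send_rows(steps="-0.021 -0.006 0 0.5 -1.9 0 255;0 0 0 0 0 0 255")

```text
clock: 13.65
ee_pos: [0.4695, 0.0572, 0.1275]
ee_rot: [[-0.996, -0.084, 0.01], [-0.083, 0.995, 0.061], [-0.015, 0.06, -0.998]]
ft_force: [-4.3, 3.9, -0.8]
grip_width: 0.119
```

send_rows(steps="-0.021 -0.006 0 0.5 -1.9 0 255;0 0 0 0 0 0 255")

```text
clock: 13.9
ee_pos: [0.4691, 0.0553, 0.1274]
ee_rot: [[-0.996, -0.084, 0.014], [-0.083, 0.993, 0.083], [-0.021, 0.081, -0.996]]
ft_force: [-5.6, 3.3, -1.0]
grip_width: 0.122
```

It follows freely, 8 mm out at only about 4 N. Continuing along the arc.

send_rows(steps="-0.042 -0.012 0 1.8 -3.8 0 255;-0.042 -0.012 0 1.1 -3.8 0 255;-0.042 -0.012 0 1.1 -3.8 0 255;-0.042 -0.012 0 1.1 -3.8 0 255;0 0 0 0 0 0 255")

```text
clock: 14.52
ee_pos: [0.4657, 0.0395, 0.1247]
ee_rot: [[-0.995, -0.089, 0.047], [-0.075, 0.965, 0.251], [-0.068, 0.246, -0.967]]
ft_force: [1.5, 5.4, -10.8]
grip_width: 0.116
```

```bash
python3 -c "
from h import *
st()"
```

```text
14.525 J [ -5.0405   9.5837 -22.5982  56.327   14.73   -99.6239] P [0.4657 0.0395 0.1247] F [  1.5046   5.3847 -10.7735] M [ 0.3269 -0.0528  0.087 ] w 0.11621571822836077
[[-0.9949 -0.0892  0.0474]
 [-0.0746  0.9651  0.2511]
 [-0.0681  0.2463 -0.9668]]
```

send_rows(steps="-0.058 -0.016 0 1.3 -5.3 0.4 255;-0.058 -0.016 0 1.4 -5.3 0.3 255;-0.058 -0.016 0 1.4 -5.3 0.3 255;-0.058 -0.016 0 1.4 -5.3 0.3 255;-0.058 -0.016 0 1.4 -5.3 0.3 255;0 0 0 0 0 0 255")

```text
clock: 15.28
ee_pos: [0.4617, 0.0149, 0.1131]
ee_rot: [[-0.989, -0.11, 0.097], [-0.044, 0.853, 0.521], [-0.14, 0.511, -0.848]]
ft_force: [-1.3, 2.6, -2.0]
grip_width: 0.119
```

```bash
python3 -c "
from h import *
st()"
```

```text
15.275 J [ -19.1237   14.4537  -24.291    56.5924   31.5864 -115.4326] P [0.4617 0.0149 0.1131] F [-1.3076  2.5791 -2.0104] M [0.0083 0.5293 0.4461] w 0.1185913938028275
[[-0.9892 -0.1104  0.0967]
 [-0.0442  0.8525  0.5208]
 [-0.14    0.5109 -0.8482]]
```

send_rows(steps="-0.058 -0.016 0 1.4 -5.3 0.2 255;-0.058 -0.016 0 1.4 -5.3 0.2 255;-0.058 -0.016 0 1.4 -5.3 0.2 255;-0.058 -0.016 0 1.4 -5.3 0.2 255;-0.058 -0.016 0 1.4 -5.3 0.2 255;-0.058 -0.016 0 1.4 -5.3 0.2 255;-0.058 -0.016 0 1.4 -5.3 0.2 255;0 0 0 0 0 0 255")

```text
clock: 16.27
ee_pos: [0.4572, -0.0116, 0.086]
ee_rot: [[-0.975, -0.163, 0.149], [0.029, 0.577, 0.817], [-0.219, 0.801, -0.558]]
ft_force: [-4.1, -3.2, 3.8]
grip_width: 0.122
```

```bash
python3 -c "
from h import *
st()"
```

```text
16.275 J [ -33.2862   33.1072  -18.6739   68.3362   49.8524 -142.4685] P [ 0.4572 -0.0116  0.086 ] F [-4.0774 -3.2076  3.7909] M [-0.3671  0.6185  0.7087] w 0.12183769378845567
[[-0.9754 -0.1625  0.1491]
 [ 0.0287  0.5766  0.8165]
 [-0.2187  0.8007 -0.5577]]
```

send_rows(steps="-0.058 -0.016 0 1.5 -5.3 -0.2 255;-0.058 -0.016 0 1.5 -5.3 -0.1 255;-0.058 -0.016 0 1.5 -5.3 0 255;0 0 0 0 0 0 255")

```text
clock: 16.77
ee_pos: [0.4555, -0.0195, 0.0717]
ee_rot: [[-0.968, -0.19, 0.164], [0.069, 0.426, 0.902], [-0.242, 0.884, -0.399]]
ft_force: [0.8, 3.9, -1.5]
grip_width: 0.118
```

```bash
python3 - <<'E'
from h import *
st()
s=eyes.get_image('scene')['frame']
cv2.imwrite('pics/s2.png',cv2.resize(s[80:270,190:410],None,fx=3,fy=3,interpolation=cv2.INTER_CUBIC))
E
```

```text
16.775 J [ -36.9921   44.2834  -13.3458   78.2485   55.0063 -156.8204] P [ 0.4555 -0.0195  0.0717] F [ 0.7561  3.8509 -1.5201] M [-0.6163  0.2586  0.1714] w 0.11751892044838207
[[-0.9679 -0.1905  0.1641]
 [ 0.0691  0.4261  0.902 ]
 [-0.2417  0.8844 -0.3993]]
```

View pics/s2.png

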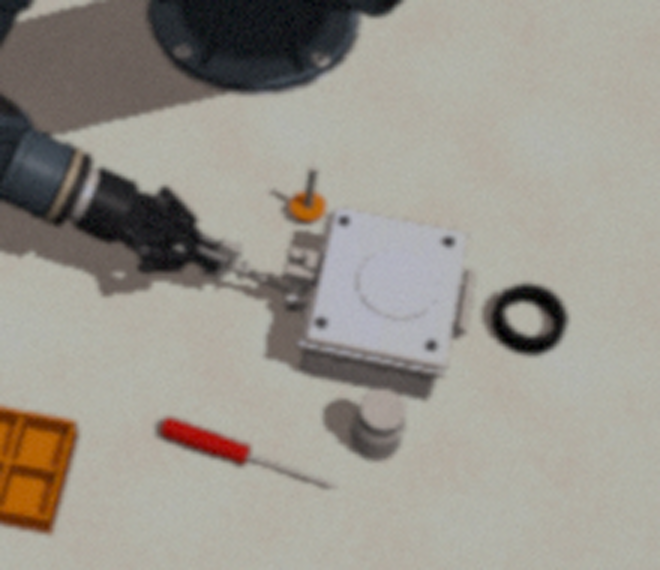

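The bolt is held by the wings and is about 1.16 rad down, in front of the chamber (crop px ~(240,265)). The bench under it is free and the bystanders haven't moved. Continuing.

send_rows(steps="-0.058 -0.016 0 1.4 -5.3 0 255;-0.058 -0.016 0 1.4 -5.3 0 255;-0.058 -0.016 0 1.4 -5.3 0 255;0 0 0 0 0 0 255")

```text
clock: 17.32
ee_pos: [0.4545, -0.0245, 0.0566]
ee_rot: [[-0.96, -0.221, 0.174], [0.113, 0.263, 0.958], [-0.258, 0.939, -0.228]]
ft_force: [2.8, 9.0, -4.1]
grip_width: 0.122
```

```bash
python3 -c "
from h import *
st()"
```

```text
17.325 J [ -39.2796   56.6974   -6.5821   90.9803   58.3992 -173.0251] P [ 0.4545 -0.0245  0.0566] F [ 2.7946  8.9942 -4.0997] M [-1.1074  0.2482 -0.1537] w 0.12164548415119122
[[-0.9596 -0.2213  0.1739]
 [ 0.1129  0.2632  0.9581]
 [-0.2578  0.939  -0.2276]]
```

send_rows(steps="0 0 0 1 -3.5 0.7 255;0 0 0 0.3 -1.5 0 255;0 0 0 0 0 0 255")

```text
clock: 17.7
ee_pos: [0.4548, -0.0252, 0.0527]
ee_rot: [[-0.959, -0.223, 0.175], [0.113, 0.265, 0.958], [-0.26, 0.938, -0.229]]
ft_force: [1.4, 5.7, 2.5]
grip_width: 0.113
```

send_rows(steps="0 0 0 0 0 0 0;0 0 0 0 0 0 0;0 0 0 0 0 0 0;0 0 0 0 0 0 0;0 0 0 0 0 0 0;0 0 0 0 0 0 0;0 0 0 0 0 0 0")

```text
clock: 18.58
ee_pos: [0.4547, -0.0257, 0.0521]
ee_rot: [[-0.959, -0.223, 0.177], [0.115, 0.264, 0.958], [-0.26, 0.938, -0.227]]
ft_force: [0.8, -0.0, 0.4]
grip_width: 1.0
```

send_rows(steps="0 0 0 0 0 -20 0;0 0 0 0 0 -20 0;0 0 0 0 0 -20 0;0 0 0 0 0 -20 0;0 0 0 0 0 -20 0;0 0 0 0 0 0 0")

```text
clock: 19.32
ee_pos: [0.4372, -0.1225, 0.0747]
ee_rot: [[-0.958, -0.223, 0.178], [0.116, 0.265, 0.957], [-0.261, 0.938, -0.228]]
ft_force: [0.8, 1.1, -0.4]
grip_width: 0.998
```

```bash
python3 - <<'E'
from h import *
st()
for c in('scene','top'):
    d=eyes.get_image(c); s=d['frame']; cv2.imwrite(f'pics/{c}3.png',s)
    for n in('nut_grip','nut_flange','bolt_pivot'): print(c,n,[(np.array(r['location']).round(4),round(r['p'],2)) for r in finder.landmark_of(c,n)[:2]])
    K=np.array(d['intrinsics']);R=np.array(d['attitude']);D=d['depth']
    v,u=np.mgrid[:384,:512]; X=(np.stack([(u-K[0,2])/K[0,0],(v-K[1,2])/K[1,1],np.ones_like(D)],-1)*D[...,None])@R.T+np.array(d['eye'])
    f=np.array([-.175,-.985]); s_=(X[...,:2]-[.468,.064])@f; l=(X[...,:2]-[.468,.064])@np.array([.985,-.175])
    for a in range(20,125,10):
        m=(D>0)&(abs(s_-a/1000)<.005)&(abs(l)<.006)&(X[...,2]>.01)
        print(a, m.sum(), X[m][:,2].max().round(4) if m.any() else '',end=' | ')
    print()
t=cv2.imread('pics/top3.png');s=cv2.imread('pics/scene3.png')
f=lambda i,x,y:cv2.resize(i[y-50:y+50,x-50:x+50],None,fx=4,fy=4,interpolation=cv2.INTER_CUBIC)
cv2.imwrite('pics/both3.png',np.hstack([f(t,235,212),f(s,270,165)]))
E
```

```text
19.325 J [ -48.1011   60.5542    5.1426  103.615    50.527  -179.0394] P [ 0.4372 -0.1225  0.0747] F [ 0.7703  1.0802 -0.3509] M [-0.8227  0.1384  0.0022] w 0.9977771705357877
[[-0.9584 -0.223   0.1781]
 [ 0.1164  0.2645  0.9573]
 [-0.2606  0.9382 -0.2275]]
scene nut_grip [(array([ 0.4473, -0.0333,  0.0534]), 0.62), (array([0.4691, 0.0646, 0.0363]), 0.32)]
scene nut_flange [(array([0.4615, 0.0035, 0.0474]), 0.49)]
scene bolt_pivot [(array([0.4694, 0.0649, 0.0388]), 0.51)]
20 3 0.0466 | 30 3 0.0439 | 40 5 0.0456 | 50 4 0.0518 | 60 6 0.0618 | 70 5 0.0529 | 80 19 0.0839 | 90 18 0.084 | 100 13 0.0841 | 110 0  | 120 0  | 
top nut_grip [(array([ 0.4559, -0.0298,  0.0499]), 0.69)]
top nut_flange [(array([ 0.4577, -0.0034,  0.0454]), 0.44)]
top bolt_pivot [(array([0.4678, 0.0636, 0.0324]), 0.63), (array([0.3345, 0.0771, 0.0007]), 0.31)]
20 6 0.0452 | 30 6 0.0458 | 40 6 0.048 | 50 8 0.0493 | 60 6 0.0511 | 70 14 0.0596 | 80 13 0.0809 | 90 17 0.0818 | 100 20 0.0821 | 110 3 0.0633 | 120 0  |
```

View pics/both3.png

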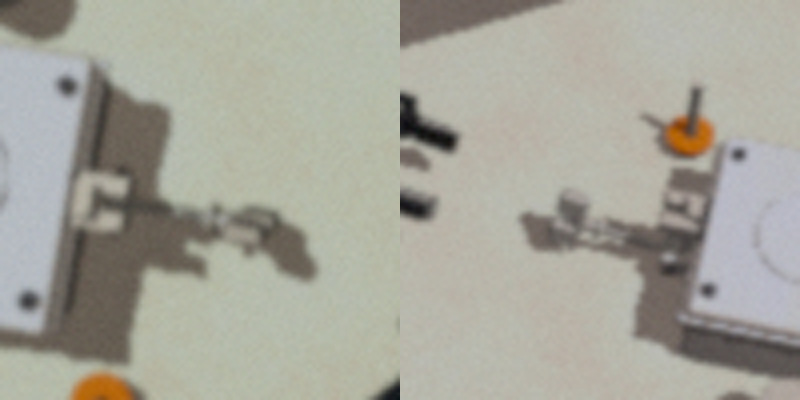

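```bash
python3 -c "
from h import *
for n in ('driver','stud','jar','tape'): print(n,[np.array(r['location']).round(3) for r in finder.landmark_of('scene',n)[:1]])
print(finish_job())"
```

```text
driver [array([0.674, 0.02 , 0.002])]
stud [array([0.331, 0.077, 0.002])]
jar [array([0.632, 0.154, 0.003])]
tape [array([ 0.475,  0.338, -0.002])]
the job is handed in; nothing more can be done
None
```

The bolt is out of the slot and lies down at about 1.39 to 1.42 rad with the nut still on it; the job is handed in and reported no verdict.

- **Slackening:** I gripped the wings and loosened the nut in steps, tugging at 7 to 10 N after each. It was caught at 1.6, 2.0, 2.4 and 2.8 rad.
- **Freeing the bolt:** At about 3.2 rad (roughly 6 mm of rise) the first tug was ambiguous, because the untilted gripper resisted the bolt's tilt. Once I tilted the tool along with it, the bolt followed at about 4 to 6 N.
- **Swinging down:** I followed the bolt's arc in the grip to about 1.39 rad, then opened the gripper and withdrew 100 mm.

**Last checks:**
- **Bolt angle:** The gripper position just before release gave about 1.39 rad, and the nut position from the two cameras gave 1.39 and 1.42. All are above the required 1.3, but I did not press the bolt firmly onto its stop at 1.45.
- **Bystanders:** The driver, stud, jar and tape were re-measured within 5 mm of where they started. The spanner, meter and parts tray were not re-measured, and the arm did not go near them.
- **Loads and time:** The highest tool force I read was about 12 N, and the residual after withdrawing was about 1 N. The clock stood near 19.5 s of the 72 s allowed.
- **Narrowest margin:** The last wrist joint ended at -179.0°, inside its ±180° range.

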